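# Retire a drive: unpin the disposal box and push the drive through its flap

### The job

The hard drive with the red end is finished with and belongs in the blue-grey disposal box, whose flap is still locked for transport: pull the looped spring clip up out of the locking pin, draw the pin out sideways by its red knob, and lay both down on the desk beside the box. Then lift the red-ended drive out of the dock, hold it upright and push it down through the sprung flap in the lid until it drops inside and the flap has swung shut behind it. Leave the blue-ended drive standing in the dock and all the other things on the desk where they are.

Things in the scene. Friction and masses are not known exactly. Their poses are not given: they have to be found in the camera images.
- box: Fixed steel disposal box, 180 (x) x 240 (y) x 170 mm high, walls 4 mm, inner floor 7 mm up; origin: centre of its underside, front to -x. The lid has the flap slot in its left part (+y) and the pinned flap lock in its right part (-y).
- slot (a point): Centre of the slot, level with the lid's top. The slot is 105 mm long along the box's y and 44 mm wide along its x; its black trim stands 3 mm proud. The flap under it opens downward into the box. A drive pushed in until 30 mm of it stands out falls in by itself when let go.
- flap (a joint): Flap's hinge angle, rad: 0 shut, to 1.3 open (down). Hinge along the box's y, 24 mm behind the slot's centre (+x), 6 mm under the lid; flap 49 mm long. A light spring shuts it (about 1 N opens it at the slot's middle). A yellow lug on it stands up through the lid and is held by the pin.
- lock (a point): Pin axis in the middle of the yellow lug, 24 mm above the lid. Two fixed steel ears stand 9 to 15 mm from it along the box's y on either side of the lug, tops 40 mm above the lid. The 14 mm pin lies along y in 17 mm bores of ears and lug.
- pin: Steel locking pin, 14 mm thick, 91 mm long, 0.08 kg. Origin: on its axis at the vertical cross hole, 11 mm from its plain end; y runs along the pin to its knob. In place it points along the box's -y (knob to the right) and comes out that way, after 55 mm, once the clip is out.
- knob (a point): Middle of the pin's red fluted knob (26 mm across, 28 mm long), 66 mm from the pin's origin along its y. A 20 mm collar lies between knob and ear; 24 mm of free height under its axis.
- clip: Looped spring clip (R-clip) of 4.2 mm wire, 68 mm long, 28 g. Origin: on its straight leg where that crosses the pin's axis; z up along that leg, which reaches 22 mm below (its foot between two 9 mm high ribs). A sprung bowed leg on its +x side grips round the pin; it gives way at a pull of about 2 to 4 N along +z. Clear after 30 mm.
- loop (a point): Centre of the clip's coiled loop, 34 mm above its origin and 9 mm to +x: 22 mm across (x and z), 9 mm thick (y). Good to grip across x from above.
- dock: Fixed two-bay drive dock, 140 (x) x 112 (y) x 48 mm high; origin: centre of its underside. Bays 32 mm before and behind its middle (x), 19 x 74 mm, floors 20 mm up; a drive stands 28 mm deep in its bay, which of them in which bay varies.
- drive_red: Drive to discard: grey slab with a red top end, 15 (x) x 70 (y) x 100 (z) mm, 0.28 kg, upright in the dock. Origin: centre of its lower end. Grip the 15 mm thickness (x) near the top.
- drive_red_mid (a point): Middle of the red-ended drive, 50 mm above its origin.
- drive_blue: Drive to keep: the same with a blue top end, in the other bay. Origin: centre of its lower end.
- gel: White and teal pump bottle, 68 x 59 x 159 mm, at the back; origin: centre of its underside. Bystander.
- mug: White mug, 92 x 127 x 95 mm, on the right; origin: centre of its underside. Bystander.
- stapler: Black stapler, 144 x 39 x 54 mm, near the front edge; origin: centre of its underside. Bystander.
- eraser: Grey-sleeved eraser, 20 x 44 x 12 mm, near the front edge; origin: centre of its underside. Bystander.
- mouse: Black mouse, 116 x 59 x 38 mm, far right; origin: centre of its underside. Bystander.

How it is judged:
On the way, in this order (a step that is already met when the one before it is completed fails the run):
1. the spring clip is pulled out of the pin (distance between clip and pin above 0.04 m), for 0.2 s.
2. the pin is drawn out of ears and lug (distance between pin and lock above 0.08 m), for 0.2 s.
3. the red-ended drive is lifted clear of the dock (z of drive_red in the frame of dock above 0.06 m), for 0.2 s.
4. the drive goes through the slot, lower end first, and opens the flap (value of joint flap above 0.5 rad and x of drive_red in the frame of box between -0.09 and 0.09 m and y of drive_red in the frame of box between -0.12 and 0.12 m and z of drive_red in the frame of box below 0.145 m), for 0.05 s.
At the end, for the whole second after the job is handed in: The red-ended drive lies at rest inside the box (its middle under 120 mm up), the flap is shut (under 0.1 rad), pin and clip lie at rest on the desk outside the box, and the blue-ended drive stands in its bay (x of drive_red_mid in the frame of box between -0.09 and 0.09 m and y of drive_red_mid in the frame of box between -0.12 and 0.12 m and z of drive_red_mid in the frame of box below 0.12 m and linear speed of each of drive_red, pin, clip below 0.03 m/s and value of joint flap below 0.1 rad and height (world z) of pin between -0.02 and 0.06 m and (x of pin in the frame of box below -0.095 m or x of pin in the frame of box above 0.095 m or y of pin in the frame of box below -0.125 m or y of pin in the frame of box above 0.125 m) and height (world z) of clip between -0.02 and 0.06 m and (x of clip in the frame of box below -0.095 m or x of clip in the frame of box above 0.095 m or y of clip in the frame of box below -0.125 m or y of clip in the frame of box above 0.125 m) and z of drive_blue in the frame of dock below 0.03 m and angle between drive_blue's own z axis and vertical below 0.15 rad); the robot touches nothing.
It fails at once if the blue-ended drive is moved more than 15 mm (distance of drive_blue from where it was at the start of the episode above 0.015 m).
It fails at once if a bystander is moved more than 25 mm (distance of any of gel, mug, stapler, eraser, mouse from where it was at the start of the episode above 0.025 m).
It also fails if it takes over 67 s, if anything falls off the work surface, if the arm or the gripper's body presses on something with over 40 N, if the wrist force passes 120 N, or if a joint passes its speed limit or range.

### The arm

A 7-joint arm with a two-finger parallel gripper is mounted at the origin on a cart in front of the work surface, level with it; the furniture and walls round the work are solid. World frame = base frame: x ahead of the robot, y to its left, z up, the work surface at z = 0. Lengths are in m, angles in rad, forces in N, time in s.
With the tool pointing down it reaches from about 0.425 to 0.925 m from the base axis. Payload 6.8 kg.
Tool frame: the origin (TCP) lies at the very end of the fingers, on their centre line; the grasp point (between the pads) lies 19 mm behind it; z points along the fingers, x is the direction in which the jaws open and shut, and the axes are right-handed (so a half turn about z gives the same grasp; the last joint's range is limited). The gripper opens to 85 mm and grips with 20 to 120 N. Pads are 22 mm wide; open, the fingers measure 114 mm over their backs; the gripper's body (76 mm by 85 mm) begins 54 mm behind the grasp point. The pads swing forward as they close: fully open they stand 13 mm farther back than shut.
Start: joints at [1.109, 0.477, 0.022, 1.555, -0.011, 1.109, -0.083], TCP at [0.234, -0.633, 0.231] pointing down, gripper open.
Joint ranges: [-2.96, 2.96], [-0.34, 2.1], [-1.41, 1.46], [0.24, 2.44], [-1.37, 4.51], [0.17, 1.92], [-2.96, 2.96]. Speed limits (rad/s): [2.39, 2.39, 3.14, 3.14, 3.14, 3.14, 3.14].

### API

Orientations are given as a unit quaternion [w, x, y, z].
In Python, from station import get_obs, read_camera, calibration, hand_in, recognise, outline_of, place_of gives the robot as it stands.
- The arm moves only by the tool move_arm, never from a script. Its argument "steps" is a list of rows, each an object with "fingers": the finger opening in mm, from 0 to 85.4; "translation": the shift along the world's x, y, z in mm, a list of three; "turn": the turn about the world's z in rad. In form: [{"fingers": fingers, "translation": [dx, dy, dz], "turn": turn}, ...]. A call has 1 to 10 rows; each row shifts and turns the commanded pose from where the row before left it; what a row does not reach is not made up. A row lasts 1/8 s, in which the tool goes at most 62.5 mm and 10.7 degrees, less where a joint would pass 70% of its speed; a pose out of reach is approached as far as the arm can. A call with a gripper value outside its range is refused whole. The fingers move at their own pace and stop on an object; "newtons" is the grip in N (left out, the last holds). Time passes only in rows, so rows that do not move let the fingers close. It gives the time, the measured TCP pose, the force and the opening at its end, in the units of the state.
- get_obs(): the state, without advancing time (a new reading comes with each control period).
- read_camera(name): name is "side" or "top"; returns the picture (384x512x3 uint8, blue, green, red); there is no depth.
- calibration(name): a dict with "camera_matrix" (3x3 intrinsics, pixels), "rvec" (rotation vector, rad) and "tvec" (3), from world to camera coordinates, as OpenCV has them. Camera axes: x right, y down, z forward; pixel columns grow to the right and rows downward; lengths in m; the calibration is good to about 2 mm. A picture is of the moment at which its call begins. calibration takes no time and is no camera call.
- hand_in(): hands the job in, once; it reports no verdict.
Trained networks look in the newest picture that a camera, given by its name, has taken for a name from the list of things; names that differ only in an ending like _2 or _b are one class to them, and where a whole thing is asked for, a point or a joint stands for the part that bears it (a point fixed in the world has none). Each returns a list of dicts, best first, with "conf" (0 to 1); they miss things now and then, are a little off and sometimes report something else, mostly with a low value. They report only what shows in the picture. A call takes as long as a camera call.
- recognise(camera, name): "xy" ([column, row] in pixels, amid what is visible of it).
- outline_of(camera, name): "mask" (384x512 bool, what is visible of it) and "xy" ([column, row] in pixels, amid what is visible of it).
- place_of(camera, name): "xy" ([column, row] in pixels: a listed point, or the origin of a listed thing).
The state is a dict: "t": time; "q": joint angles; "joint_vel": joint speeds; "joint_torque": joint torques, N m; "eef_pos": TCP position; "tool_rot": TCP orientation; "contact_force": force on the tool from outside, world axes, zero at the start; "torque": the same for the moment, N m; "gripper_width": opening from 0.0 (shut) to 1.0 (fully open).
Only numpy, scipy, OpenCV 4.12 (cv2) and the standard library are available. Lean on these libraries where they do the work, as an engineer would, in place of code of your own. Each camera call takes 0.05 s, during which the arm holds its last target.

## Working session

There is one attempt and no reset: what is moved stays moved. The work goes in short steps, Python scripts to look and compute and a tool call to move; the robot and the scene stay as the last step left them, time stands still between calls to the robot, and variables do not carry over. Pictures are saved under pics/ and viewed, and the job is handed in when it is done.

Besides the shell and the picture viewer there is one more tool, called as name(argument=value, ...), one argument or row to a line, values as JSON. move_arm: Moves the arm, as the interface text tells. Its arguments: {"type":"object","properties":{"steps":{"type":"array"},"newtons":{"type":"number"}},"required":["steps"]}

```bash
mkdir -p pics; ls; python3 - <<'E'
from station import *
import cv2
for n in ("side","top"):
    cv2.imwrite(f"pics/{n}0.png",cv2.resize(read_camera(n),(800,600)))
    c=calibration(n);print(n,c)
o=get_obs();print(o)
E
```

```text
pics
side {'camera_matrix': array([[446.33662634,   0.        , 257.50178552],
       [  0.        , 446.33662634, 197.61037779],
       [  0.        ,   0.        ,   1.        ]]), 'rvec': array([ 0.88573691, -2.3521918 ,  1.21010565]), 'tvec': array([0.28980369, 0.41962068, 1.13636639])}
top {'camera_matrix': array([[414.41327342,   0.        , 248.76871758],
       [  0.        , 414.41327342, 186.83019222],
       [  0.        ,   0.        ,   1.        ]]), 'rvec': array([ 2.10871635, -2.12411289,  0.18134623]), 'tvec': array([-0.21733962,  0.55982357,  1.37816964])}
{'t': 0.1, 'q': array([ 1.10889985,  0.4777669 ,  0.02233299,  1.55636711, -0.01152366,
        1.10930816, -0.08312473]), 'joint_vel': array([ 0.00078701, -0.00213258,  0.0008156 , -0.00163618, -0.00100919,
       -0.00089916, -0.00129505]), 'joint_torque': array([ 6.71112095e-03, -5.97751844e+01,  1.61437400e+00, -2.81950879e+01,
        1.27449693e-02,  5.01647213e-03,  3.43397596e-05]), 'eef_pos': array([ 0.23367168, -0.63267784,  0.23038345]), 'tool_rot': array([-4.49535011e-04,  8.20504186e-01, -5.71639869e-01, -7.34244168e-04]), 'contact_force': array([-0.25825595,  0.42426169, -0.55757523]), 'torque': array([ 0.02294494,  0.05804326, -0.01592264]), 'gripper_width': 0.99530405242939}
```

View pics/side0.png

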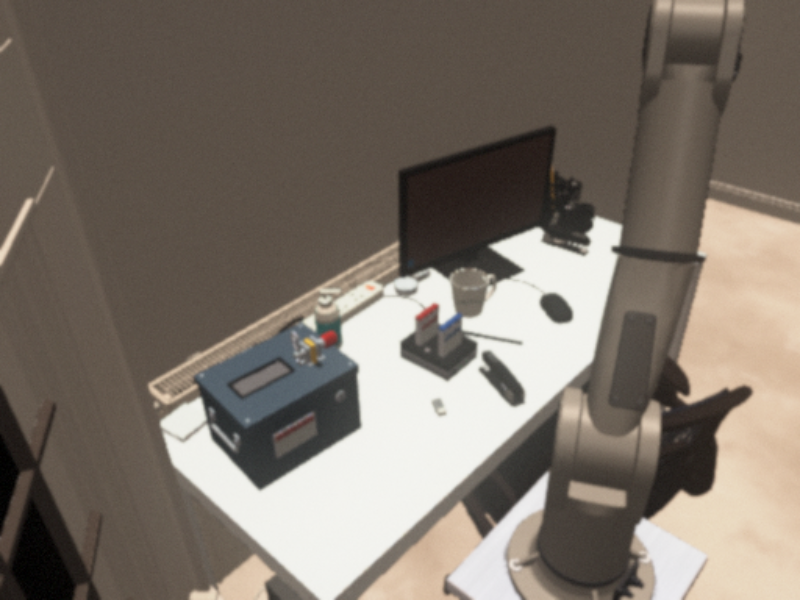

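View pics/top0.png

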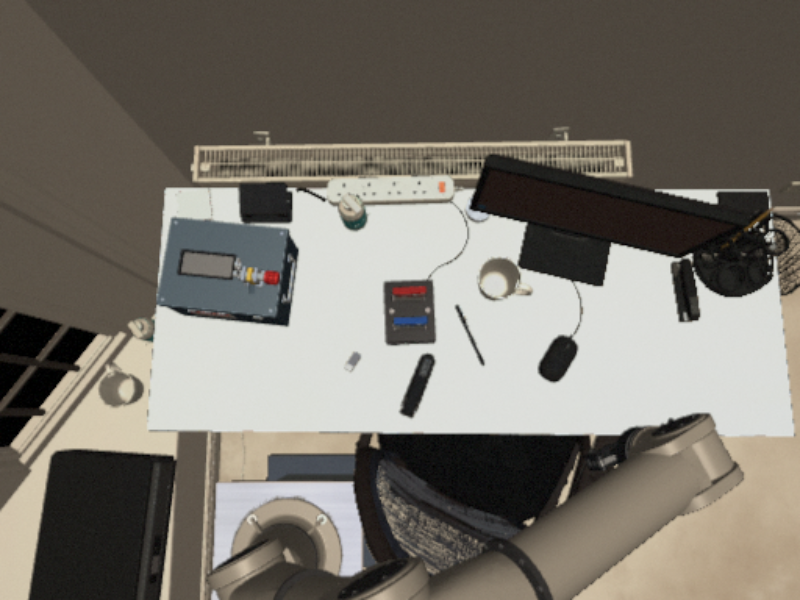

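```bash
cat > h.py <<'E'
from station import *
import cv2, numpy as np
from scipy.optimize import least_squares
C={n:calibration(n) for n in("side","top")}
def proj(n,P):
    c=C[n];return cv2.projectPoints(np.array(P,float).reshape(-1,3),c['rvec'],c['tvec'],c['camera_matrix'],None)[0].reshape(-1,2)
def P(n):
    c=C[n];return c['camera_matrix']@np.hstack([cv2.Rodrigues(c['rvec'])[0],c['tvec'].reshape(3,1)])
def tri(a,b):
    X=cv2.triangulatePoints(P('side'),P('top'),np.array(a,float).reshape(2,1),np.array(b,float).reshape(2,1));X=(X[:3]/X[3]).ravel()
    e=(np.linalg.norm(proj('side',X)[0]-a),np.linalg.norm(proj('top',X)[0]-b));return X,e
def onz(n,uv,z):
    c=C[n];R=cv2.Rodrigues(c['rvec'])[0];d=R.T@np.linalg.inv(c['camera_matrix'])@np.array([uv[0],uv[1],1.]);o=-R.T@c['tvec'].ravel()
    return o+d*(z-o[2])/d[2]
E
python3 - <<'E'
from h import *
np.set_printoptions(precision=4,suppress=True)
for name in ["box","slot","lock","pin","knob","clip","loop","dock","drive_red","drive_red_mid","drive_blue"]:
    a=place_of('side',name);b=place_of('top',name)
    f=lambda l:[(np.round(i['xy'],1).tolist(),round(float(i['conf']),2)) for i in l[:3]]
    print(name,f(a),f(b),*(tri(a[0]['xy'],b[0]['xy']) if a and b else ()))
print(get_obs()['t'])
E
```

```text
box [([182.8, 278.3], 0.92), ([280.0, 226.2], 0.24), ([273.9, 209.7], 0.22)] [([156.7, 180.7], 0.75)] [ 0.5983  0.1149 -0.0073] (np.float64(1.2211213156421867), np.float64(1.2323574623075118))
slot [([164.6, 239.3], 0.82)] [([134.0, 168.7], 0.64)] [0.6036 0.1479 0.1706] (np.float64(2.1846088736511575), np.float64(2.2822529928301916))
lock [([200.1, 225.9], 0.66), ([304.9, 197.8], 0.25)] [([161.0, 174.6], 0.91)] [0.5719 0.0508 0.1807] (np.float64(1.2504099795660788), np.float64(1.3491076395944097))
pin [([191.5, 224.8], 0.42)] [([152.3, 174.1], 0.47)] [0.5731 0.0764 0.1986] (np.float64(0.07669407998581987), np.float64(0.08246501109820972))
knob [([209.5, 214.1], 0.47)] [([175.3, 178.8], 0.61), ([262.2, 201.6], 0.25)] [0.5621 0.0076 0.2014] (np.float64(1.7834337664769118), np.float64(1.9902765286459143))
clip [([193.3, 227.7], 0.55)] [([227.8, 142.1], 0.31)] [ 0.7803 -0.1185 -0.0495] (np.float64(8.404034964363483), np.float64(9.846852520614732))
loop [([190.1, 215.2], 0.4), ([323.1, 246.1], 0.19)] [([150.4, 168.0], 0.48)] [0.5826 0.0731 0.2281] (np.float64(1.1635846367210734), np.float64(1.2635721805127185))
dock [([279.2, 228.3], 0.95), ([191.0, 228.8], 0.58)] [([262.2, 201.1], 0.96)] [ 0.5196 -0.2654  0.0017] (np.float64(1.1437922850697624), np.float64(1.3319403184933418))
drive_red [([270.9, 223.3], 0.66)] [([259.5, 188.7], 0.74)] [ 0.5586 -0.259   0.0091] (np.float64(0.10574905064601191), np.float64(0.12395047917278584))
drive_red_mid [([273.3, 209.0], 0.81), ([273.5, 221.1], 0.7)] [([155.2, 183.5], 0.54), ([259.0, 189.0], 0.45)] [ 0.4368 -0.0084  0.3127] (np.float64(31.679699550249975), np.float64(33.34521124306116))
drive_blue [([286.0, 229.7], 0.58), ([281.5, 227.4], 0.31)] [([261.3, 210.0], 0.69)] [ 0.4859 -0.2617  0.0154] (np.float64(1.1371029668818042), np.float64(1.3176035066560028))
1.2
```

```bash
python3 - <<'E'
from h import *
s=read_camera('side');t=read_camera('top')
cv2.imwrite('pics/c1.png',cv2.resize(s[195:315,120:240],(720,720),interpolation=cv2.INTER_CUBIC)[:600])
cv2.imwrite('pics/c2.png',cv2.resize(t[130:215,95:200],(800,648),interpolation=cv2.INTER_CUBIC)[:600])
cv2.imwrite('pics/c3.png',cv2.resize(t[170:230,235:295],(600,600),interpolation=cv2.INTER_CUBIC))
cv2.imwrite('pics/c4.png',cv2.resize(s[180:250,250:320],(600,600),interpolation=cv2.INTER_CUBIC))
E
```

```text
(no output)
```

View pics/c1.png

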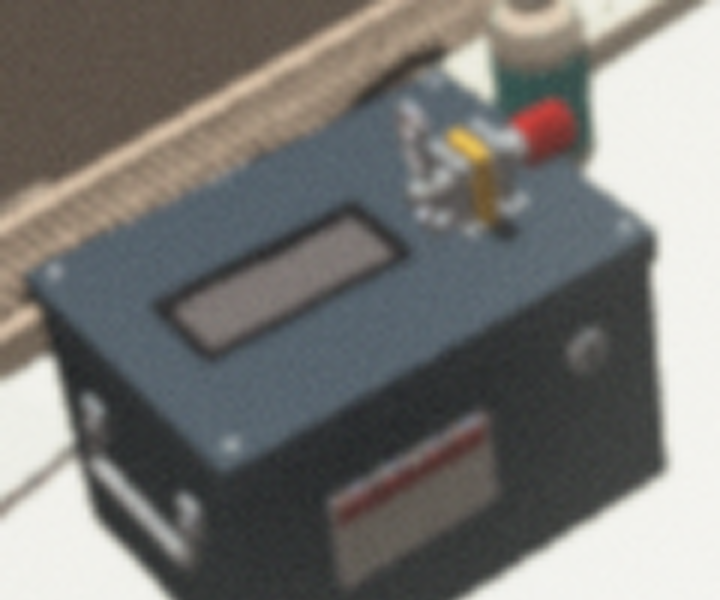

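View pics/c2.png

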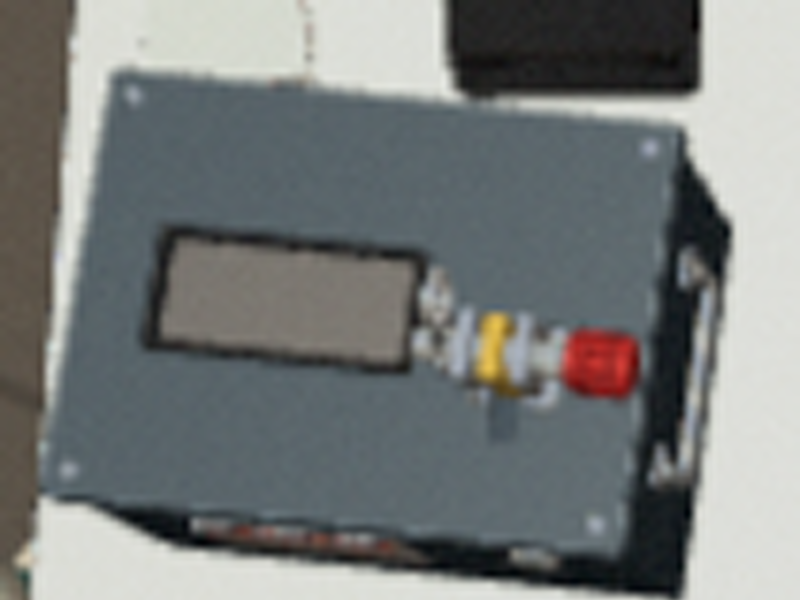

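View pics/c3.png

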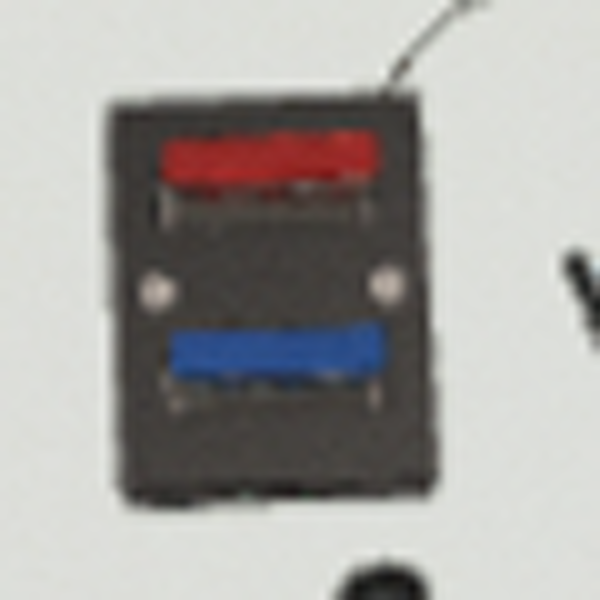

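View pics/c4.png

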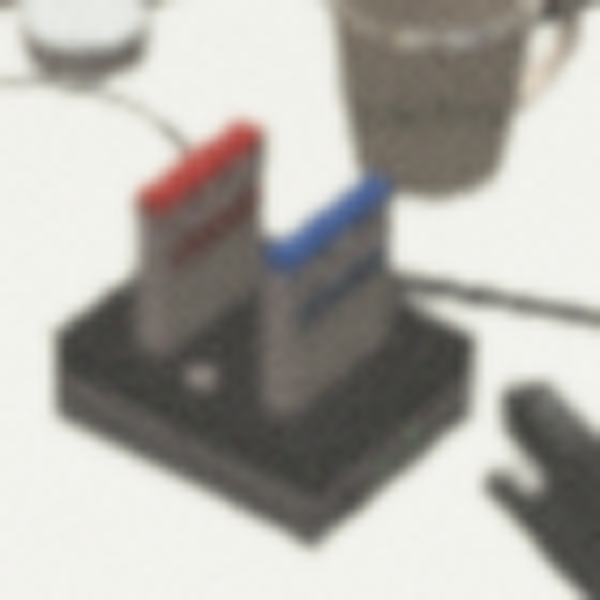

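```bash
cat > fit.py <<'E'
from h import *
np.set_printoptions(precision=4,suppress=True)
S=lambda l,o,k:np.array(o)+(np.array(l,float)+.5)/k-.5
lidS=S([(35,275),(222,468),(652,238),(440,70)],(120,195),6)
lidT=S([(115,72),(40,492),(622,555),(685,128)],(95,130),7.62)
slS=S([(157,308),(210,360),(410,250),(350,200)],(120,195),6)
slT=S([(165,228),(145,348),(410,370),(427,250)],(95,130),7.62)
for a,b in ((lidS,lidT),(slS,slT)):
    X=np.array([tri(i,j)[0] for i,j in zip(a,b)]);print(X,[np.round(tri(i,j)[1][0],1) for i,j in zip(a,b)]);print('mean',X.mean(0))
    d=X-np.roll(X,-1,0);print('len',np.linalg.norm(d,axis=1))
    yv=(X[0]+X[1]-X[2]-X[3]);print('yaw',np.arctan2(-yv[0],yv[1]))
    xv=(X[0]+X[3]-X[1]-X[2]);print('yawx',np.arctan2(xv[1],xv[0]))
rt=S([(162,140),(162,187),(380,173),(380,130)],(235,170),10);rs=S([(140,200),(160,212),(265,135),(245,125)],(250,180),8.571)
X=np.array([tri(i,j)[0] for i,j in zip(rs,rt)]);print(X,X.mean(0));yv=(X[0]+X[1]-X[2]-X[3]);print('yaw',np.arctan2(-yv[0],yv[1]))
rt=S([(170,332),(170,380),(387,370),(387,322)],(235,170),10);rs=S([(270,247),(285,265),(390,185),(375,178)],(250,180),8.571)
X=np.array([tri(i,j)[0] for i,j in zip(rs,rt)]);print(X,X.mean(0));yv=(X[0]+X[1]-X[2]-X[3]);print('yaw',np.arctan2(-yv[0],yv[1]))
# knob, lug, loop
for n,s,t in (('knob',(545,130),(600,363)),('lugtop',(468,145),(496,350)),('loop',(410,125),(437,295))):
    print(n,tri(S(s,(120,195),6),S(t,(95,130),7.62)))
# bases onto z=0: dock corners
E
python3 fit.py
```

```text
[[ 0.6967  0.2265  0.1689]
 [ 0.5174  0.2488  0.1706]
 [ 0.4908  0.0078  0.1632]
 [ 0.673  -0.0148  0.1666]] [np.float64(0.4), np.float64(0.5), np.float64(0.7), np.float64(0.6)]
mean [0.5945 0.1171 0.1673]
len [0.1807 0.2426 0.1836 0.2425]
yaw -0.10396378398278772
yawx -0.12342430148405831
[[0.6293 0.2025 0.1694]
 [0.5784 0.2086 0.1703]
 [0.5678 0.0967 0.1707]
 [0.6191 0.0914 0.1716]] [np.float64(0.1), np.float64(0.5), np.float64(0.5), np.float64(0.5)]
mean [0.5986 0.1498 0.1705]
len [0.0513 0.1124 0.0516 0.1116]
yaw -0.0929961604986782
yawx -0.11209466765579365
[[ 0.5557 -0.2296  0.1167]
 [ 0.5416 -0.2283  0.1177]
 [ 0.5466 -0.2998  0.1144]
 [ 0.5599 -0.301   0.1131]] [ 0.551  -0.2647  0.1155]
yaw 0.06456581622571113
[[ 0.4909 -0.2319  0.1231]
 [ 0.4782 -0.2299  0.1211]
 [ 0.4816 -0.3002  0.1189]
 [ 0.4948 -0.3026  0.1156]] [ 0.4864 -0.2662  0.1197]
yaw 0.05141479848430139
knob (array([0.563 , 0.0109, 0.1965]), (np.float64(0.06988150195196681), np.float64(0.07735582289572)))
lugtop (array([0.5684, 0.0527, 0.2083]), (np.float64(0.7135686637517051), np.float64(0.7796480339869185)))
loop (array([0.5869, 0.0729, 0.2235]), (np.float64(0.3515962543594198), np.float64(0.38351225976600417)))
```

```bash
python3 - <<'E'
from h import *
np.set_printoptions(precision=4,suppress=True)
yaw=-.104
b=np.array([.5965,.117,0])
R=cv2.Rodrigues(np.array([0,0,yaw]))[0]
po=b+R@np.array([-.0205,-.043,.194])
th=np.linspace(0,6.3,40)
def loop(dx):return po+(R@np.array([dx+.009*np.cos(th),0*th,.034+.009*np.sin(th)])).T
leg=po+(R@np.array([[0,0,-.022],[0,0,.034]]).T).T
pin=po+(R@np.array([[0,.011,0],[0,-.052,0],[0,-.08,0]]).T).T
lock=po+R@np.array([0,-.024,0]);slot=b+R@np.array([0,.033,.17])
print('po',po,'lock',lock,'slot',slot,'loop',loop(.009).mean(0))
for n,o,k,sz in(('side',(120,195),8,(100,70)),('top',(95,130),7.62,(105,78))):
    im=read_camera(n)[o[1]:o[1]+sz[1],o[0]:o[0]+sz[0]]
    im=cv2.resize(im,None,fx=k,fy=k,interpolation=cv2.INTER_CUBIC)
    for L,c in((loop(.009),(0,255,0)),(leg,(255,255,0)),(pin,(255,0,255)),):
        p=((proj(n,L)+.5-np.array(o))*k).astype(int)
        cv2.polylines(im,[p],False,c,1)
    cv2.imwrite(f'pics/ov_{n}.png',im[:600])
for n in("gel","eraser","mug","stapler"):
    a=recognise('top',n);a and print(n,onz('top',a[0]['xy'],.02),a[0]['conf'])
print(get_obs()['t'])
E
```

```text
po [0.5716 0.0764 0.194 ] lock [0.5692 0.0525 0.194 ] slot [0.5999 0.1498 0.17  ] loop [0.5808 0.0754 0.228 ]
gel [ 0.7621 -0.1257  0.02  ] 0.62
eraser [ 0.4101 -0.1344  0.02  ] 0.49
mug [ 0.5953 -0.4717  0.02  ] 0.9
stapler [ 0.3499 -0.2869  0.02  ] 0.97
1.6
```

View pics/ov_side.png

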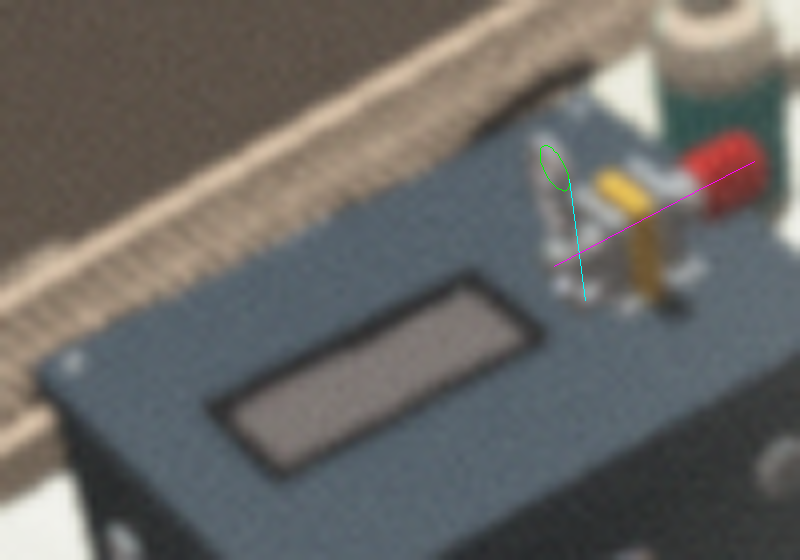

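View pics/ov_top.png

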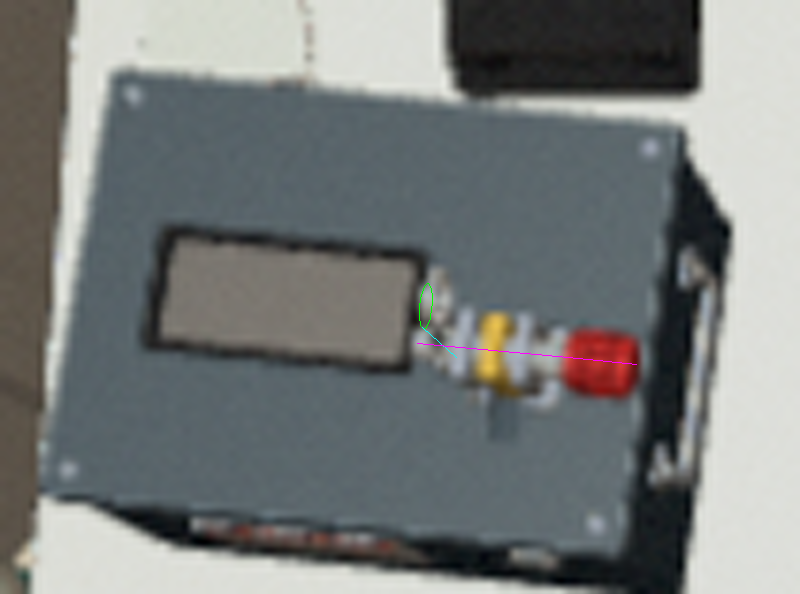

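move_arm(
  steps=[
    {"fingers": 50, "translation": [0, 0, 50], "turn": 0.1},
    {"fingers": 50, "translation": [20, 20, 50], "turn": 0.15},
    {"fingers": 50, "translation": [27, 50, 15], "turn": 0.15},
    {"fingers": 50, "translation": [27, 52, 0], "turn": 0.15},
    {"fingers": 50, "translation": [27, 52, 0], "turn": 0.15},
    {"fingers": 50, "translation": [27, 52, 0], "turn": 0.15},
    {"fingers": 50, "translation": [27, 52, 0], "turn": 0.15},
    {"fingers": 50, "translation": [27, 52, 0], "turn": 0.113},
    {"fingers": 50, "translation": [27, 52, 0], "turn": 0},
    {"fingers": 50, "translation": [27, 52, 0], "turn": 0},
  ],
  newtons=40,
)

```text
t: 2.85
eef_pos: [0.4704, -0.1976, 0.3467]
tool_rot: [0.0, 0.999, -0.052, 0.0]
contact_force: [1.0, -0.4, 0.5]
gripper_width: 0.582
```

move_arm(
  steps=[
    {"fingers": 50, "translation": [23, 55, 0], "turn": 0},
    {"fingers": 50, "translation": [23, 55, 0], "turn": 0},
    {"fingers": 50, "translation": [23, 55, -20], "turn": 0},
    {"fingers": 50, "translation": [23, 55, -20], "turn": 0},
    {"fingers": 50, "translation": [23, 55, -20], "turn": 0},
    {"fingers": 50, "translation": [0, 0, -20], "turn": 0},
    {"fingers": 50, "translation": [0, 0, 0], "turn": 0},
  ],
)

```text
t: 3.72
eef_pos: [0.5835, 0.0748, 0.2651]
tool_rot: [0.0, 0.999, -0.051, -0.002]
contact_force: [0.1, -0.2, 0.2]
gripper_width: 0.585
```

```bash
cat > look.py <<'E'
from h import *
import sys
tag=sys.argv[1]; x=np.array([float(v) for v in sys.argv[2:5]]); w=int(sys.argv[5]) if len(sys.argv)>5 else 50
o=get_obs();np.set_printoptions(precision=4,suppress=True);ims=[]
for n in('side','top'):
    c=proj(n,x)[0];u,v=int(np.clip(c[0],w,511-w)),int(np.clip(c[1],w,383-w))
    im=read_camera(n)[v-w:v+w,u-w:u+w];im=cv2.resize(im,(400,400),interpolation=cv2.INTER_CUBIC);ims.append(im);print(n,'crop origin',u-w,v-w,'scale',200/w)
cv2.imwrite(f'pics/{tag}.png',np.hstack(ims));print(o['t'],o['eef_pos'],o['contact_force'],o['gripper_width'])
E
python3 look.py a1 .58 .075 .22
```

```text
side crop origin 139 167 scale 4.0
top crop origin 101 120 scale 4.0
3.725 [0.5835 0.0748 0.2651] [ 0.089  -0.1917  0.1928] 0.585411570836237
```

View pics/a1.png

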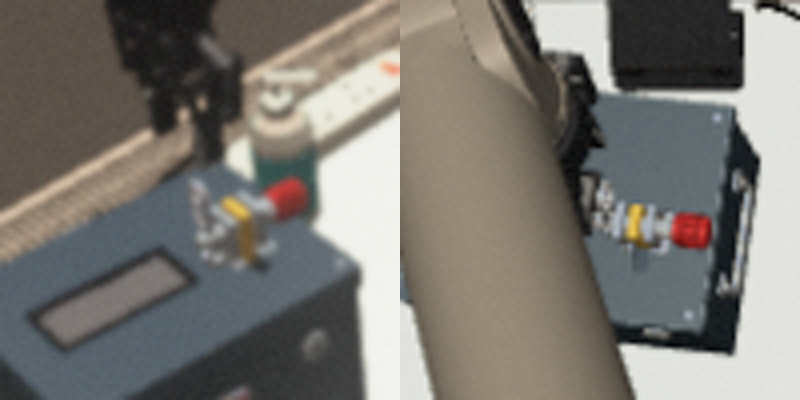

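```bash
python3 - <<'E'
from h import *
for n,o in(('side',(139,167)),('top',(101,120))):
    for X in ((.5835,.0748,.265),(.5835+.03,.0718,.265),(.5835-.03,.0778,.265),(.5835,.0748,.214),(.585,.073,.228)):
        print(n,X,((proj(n,X)[0]-np.array(o))*4).round())
E
```

```text
side (0.5835, 0.0748, 0.265) [191. 151.]
side (0.6135, 0.0718, 0.265) [167. 133.]
side (0.5535, 0.0778, 0.265) [216. 169.]
side (0.5835, 0.0748, 0.214) [200. 208.]
side (0.585, 0.073, 0.228) [198. 190.]
top (0.5835, 0.0748, 0.265) [186. 184.]
top (0.6135, 0.0718, 0.265) [192. 144.]
top (0.5535, 0.0778, 0.265) [180. 223.]
top (0.5835, 0.0748, 0.214) [203. 199.]
top (0.585, 0.073, 0.228) [201. 193.]
```

move_arm(
  steps=[
    {"fingers": 50, "translation": [1, 1, -20], "turn": 0},
    {"fingers": 50, "translation": [0, 0, -20], "turn": 0},
    {"fingers": 50, "translation": [0, 0, -11], "turn": 0},
    {"fingers": 10, "translation": [0, 0, 0], "turn": 0},
    {"fingers": 10, "translation": [0, 0, 0], "turn": 0},
    {"fingers": 10, "translation": [0, 0, 0], "turn": 0},
    {"fingers": 10, "translation": [0, 0, 0], "turn": 0},
    {"fingers": 10, "translation": [0, 0, 0], "turn": 0},
  ],
  newtons=40,
)

```text
t: 4.82
eef_pos: [0.5857, 0.0759, 0.216]
tool_rot: [-0.0, 0.999, -0.052, 0.0]
contact_force: [-0.1, -0.1, -0.6]
gripper_width: 0.242
```

```bash
python3 look.py a2 .58 .075 .22
```

```text
side crop origin 139 167 scale 4.0
top crop origin 101 120 scale 4.0
4.825 [0.5857 0.0759 0.216 ] [-0.0505 -0.0747 -0.6309] 0.241728293001714
```

View pics/a2.png

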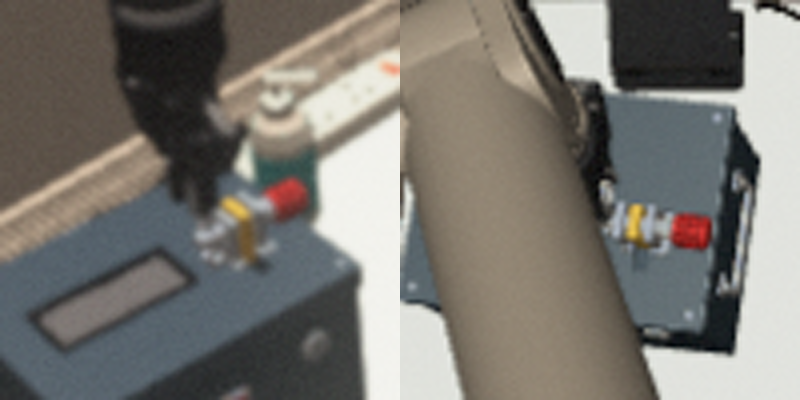

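Gripped at about 21 mm, which fits the loop (22 mm). In the side crop the loop sits between the fingers at about (200,195). Pulling up.

move_arm(
  steps=[
    {"fingers": 10, "translation": [0, 0, 5], "turn": 0},
    {"fingers": 10, "translation": [0, 0, 10], "turn": 0},
    {"fingers": 10, "translation": [0, 0, 10], "turn": 0},
    {"fingers": 10, "translation": [0, 0, 20], "turn": 0},
    {"fingers": 10, "translation": [0, 0, 30], "turn": 0},
    {"fingers": 10, "translation": [0, 0, 15], "turn": 0},
    {"fingers": 10, "translation": [0, 0, 0], "turn": 0},
  ],
  newtons=60,
)

```text
t: 5.8
eef_pos: [0.586, 0.0761, 0.307]
tool_rot: [-0.0, 0.999, -0.052, 0.001]
contact_force: [1.0, 0.2, -0.1]
gripper_width: 0.224
```

```bash
python3 look.py a3 .58 .075 .25
```

```text
side crop origin 138 159 scale 4.0
top crop origin 98 118 scale 4.0
5.8 [0.586  0.0761 0.307 ] [ 1.034   0.1857 -0.1011] 0.2236671230224629
```

View pics/a3.png

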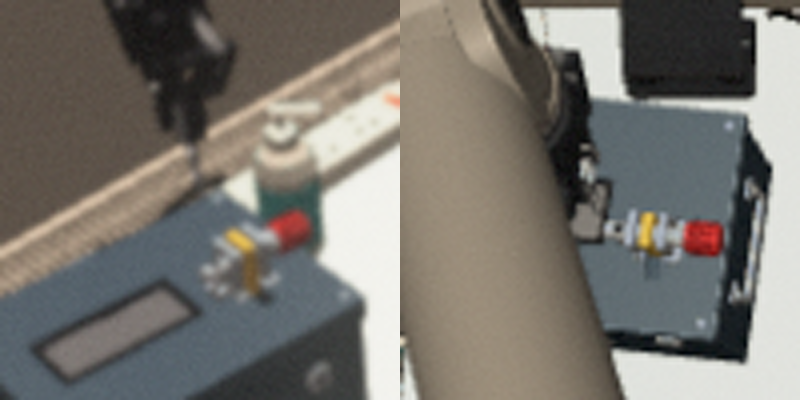

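move_arm(
  steps=[
    {"fingers": 10, "translation": [-26, -43, 0], "turn": 0},
    {"fingers": 10, "translation": [-26, -43, 0], "turn": 0},
    {"fingers": 10, "translation": [-27, -43, 0], "turn": 0},
    {"fingers": 10, "translation": [-27, -42, 0], "turn": 0},
    {"fingers": 10, "translation": [0, 0, -50], "turn": 0},
    {"fingers": 10, "translation": [0, 0, -55], "turn": 0},
    {"fingers": 10, "translation": [0, 0, -55], "turn": 0},
    {"fingers": 10, "translation": [0, 0, -55], "turn": 0},
    {"fingers": 10, "translation": [0, 0, -25], "turn": 0},
    {"fingers": 10, "translation": [0, 0, -10], "turn": 0},
  ],
)

```text
t: 7.15
eef_pos: [0.4775, -0.0948, 0.0534]
tool_rot: [-0.0, 0.999, -0.052, -0.002]
contact_force: [0.3, 0.6, 0.4]
gripper_width: 0.226
```

```bash
python3 look.py a4 .48 -.09 .04
```

```text
side crop origin 205 200 scale 4.0
top crop origin 160 160 scale 4.0
7.15 [ 0.4775 -0.0948  0.0534] [0.289  0.6205 0.3762] 0.2258040722335787
```

View pics/a4.png

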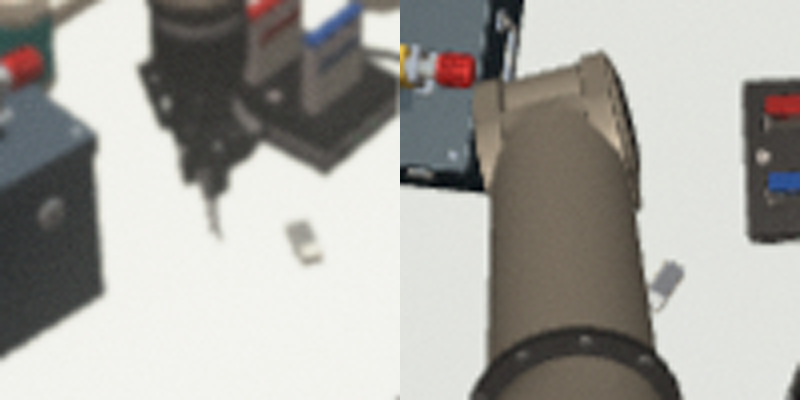

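move_arm(
  steps=[
    {"fingers": 10, "translation": [0, 0, -4], "turn": 0},
    {"fingers": 10, "translation": [0, 0, -2], "turn": 0},
    {"fingers": 10, "translation": [0, 0, 0], "turn": 0},
  ],
)

```text
t: 7.62
eef_pos: [0.4798, -0.0954, 0.0502]
tool_rot: [0.0, 0.999, -0.052, 0.0]
contact_force: [0.6, -0.0, -0.6]
gripper_width: 0.23
```

```bash
python3 - <<'E'
from h import *
for z in (0,.005,.01):
  for x in(.467,.4775): print(z,x,(proj('side',(x,-.094,z))[0]-np.array((205,200)))*4)
E
python3 look.py a5 .48 -.09 .04
```

```text
0 0.467 [216.84820765 243.2045126 ]
0 0.4775 [207.27178265 237.44289582]
0.005 0.467 [216.71582063 238.66607762]
0.005 0.4775 [207.12105872 232.91136091]
0.01 0.467 [216.58290875 234.1096498 ]
0.01 0.4775 [206.96973965 228.36193291]
side crop origin 205 200 scale 4.0
top crop origin 160 160 scale 4.0
7.625 [ 0.4798 -0.0954  0.0502] [ 0.6204 -0.0396 -0.5532] 0.22990605135040845
```

View pics/a5.png

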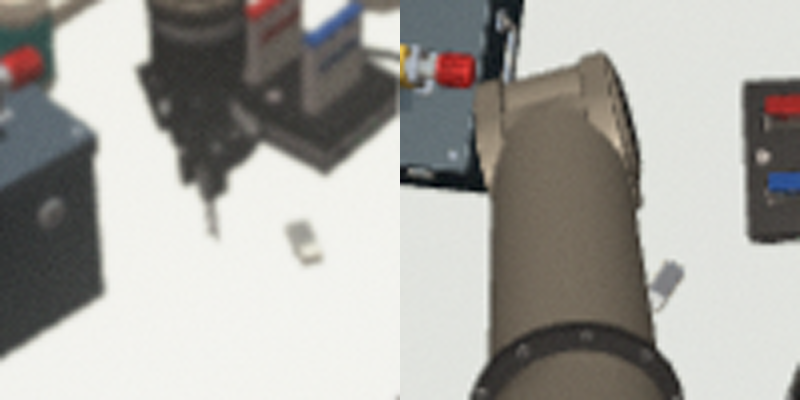

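move_arm(
  steps=[
    {"fingers": 55, "translation": [0, 0, -1], "turn": 0},
    {"fingers": 55, "translation": [0, 0, 0], "turn": 0},
    {"fingers": 55, "translation": [0, 0, 0], "turn": 0},
    {"fingers": 55, "translation": [0, 0, 0], "turn": 0},
    {"fingers": 55, "translation": [0, 0, 40], "turn": 0},
    {"fingers": 55, "translation": [0, 0, 60], "turn": 0},
    {"fingers": 55, "translation": [0, 0, 60], "turn": 0},
    {"fingers": 55, "translation": [0, 0, 60], "turn": 0},
  ],
)

```text
t: 8.72
eef_pos: [0.479, -0.0951, 0.2707]
tool_rot: [-0.0, 0.999, -0.052, 0.0]
contact_force: [1.4, -0.5, 0.6]
gripper_width: 0.645
```

```bash
python3 look.py a6 .48 -.09 .04
```

```text
side crop origin 205 200 scale 4.0
top crop origin 160 160 scale 4.0
8.725 [ 0.479  -0.0951  0.2707] [ 1.3609 -0.5448  0.6241] 0.6448157067492772
```

View pics/a6.png

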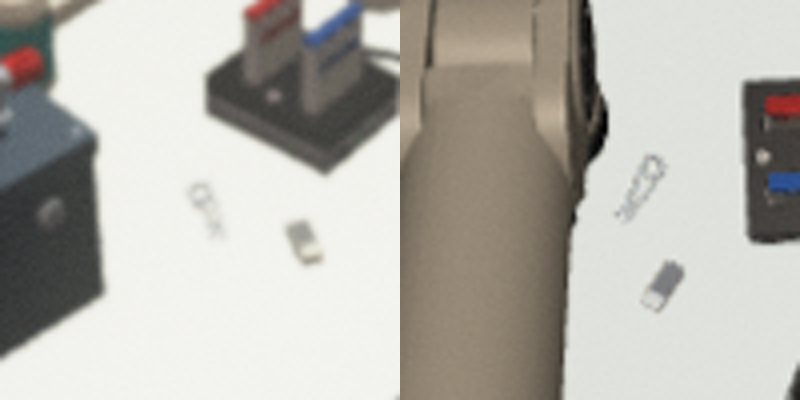

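move_arm(
  steps=[
    {"fingers": 50, "translation": [28, 36, 0], "turn": 0},
    {"fingers": 50, "translation": [28, 35, 0], "turn": 0},
    {"fingers": 50, "translation": [27, 35, 0], "turn": 0},
    {"fingers": 50, "translation": [0, 0, -40], "turn": 0},
    {"fingers": 50, "translation": [0, 0, -25], "turn": 0},
    {"fingers": 50, "translation": [0, 0, 0], "turn": 0},
  ],
)

```text
t: 9.57
eef_pos: [0.5608, 0.0107, 0.2013]
tool_rot: [0.0, 0.999, -0.052, -0.002]
contact_force: [-1.1, -0.3, 1.3]
gripper_width: 0.588
```

```bash
python3 look.py a7 .563 .01 .2 40
```

```text
side crop origin 170 175 scale 5.0
top crop origin 133 137 scale 5.0
9.575 [0.5608 0.0107 0.2013] [-1.0962 -0.3473  1.2552] 0.588113596999389
```

View pics/a7.png

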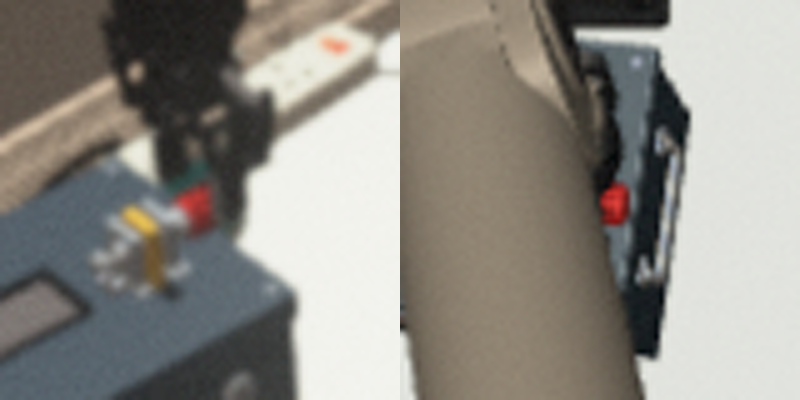

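Knob at side crop (198,207), between the two fingers, the near one at its right. Lowering, gripping.

move_arm(
  steps=[
    {"fingers": 50, "translation": [1, 0, -14], "turn": 0},
    {"fingers": 50, "translation": [0, 0, 0], "turn": 0},
    {"fingers": 15, "translation": [0, 0, 0], "turn": 0},
    {"fingers": 15, "translation": [0, 0, 0], "turn": 0},
    {"fingers": 15, "translation": [0, 0, 0], "turn": 0},
    {"fingers": 15, "translation": [0, 0, 0], "turn": 0},
    {"fingers": 15, "translation": [0, 0, 0], "turn": 0},
  ],
  newtons=60,
)

```text
t: 10.55
eef_pos: [0.5637, 0.0108, 0.19]
tool_rot: [0.0, 0.999, -0.052, 0.0]
contact_force: [-0.9, -0.6, 4.5]
gripper_width: 0.278
```

move_arm(
  steps=[
    {"fingers": 15, "translation": [-0.5, -5, 0], "turn": 0},
    {"fingers": 15, "translation": [-1, -10, 0], "turn": 0},
    {"fingers": 15, "translation": [-1, -10, 0], "turn": 0},
    {"fingers": 15, "translation": [-1.5, -15, 0], "turn": 0},
  ],
)

```text
t: 11.05
eef_pos: [0.5595, -0.0293, 0.1896]
tool_rot: [-0.0, 0.999, -0.052, 0.0]
contact_force: [1.8, 2.2, 1.5]
gripper_width: 0.277
```

```bash
python3 look.py a8 .563 .01 .2 40
```

```text
side crop origin 170 175 scale 5.0
top crop origin 133 137 scale 5.0
11.05 [ 0.5595 -0.0293  0.1896] [1.7749 2.1525 1.4829] 0.27724012930849734
```

View pics/a8.png

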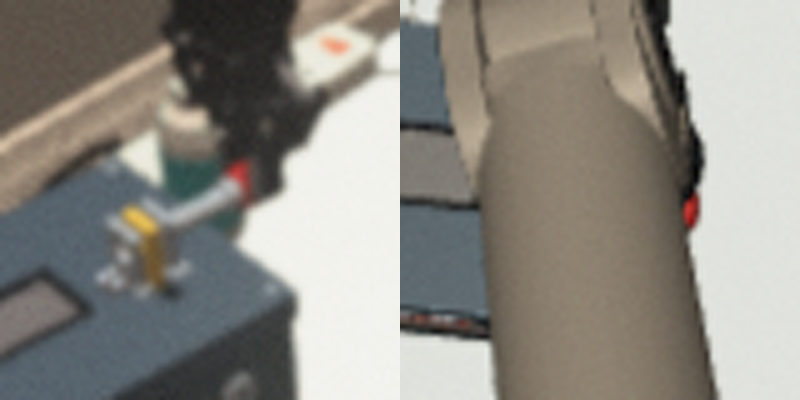

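move_arm(
  steps=[
    {"fingers": 15, "translation": [-2, -20, 0], "turn": 0},
    {"fingers": 15, "translation": [-3, -30, 0], "turn": 0},
    {"fingers": 15, "translation": [0, -30, 10], "turn": 0},
    {"fingers": 15, "translation": [15, -25, 0], "turn": 0},
    {"fingers": 15, "translation": [20, 0, -20], "turn": 0},
    {"fingers": 15, "translation": [0, 0, -50], "turn": 0},
    {"fingers": 15, "translation": [0, 0, -50], "turn": 0},
    {"fingers": 15, "translation": [0, 0, -35], "turn": 0},
    {"fingers": 15, "translation": [0, 0, -10], "turn": 0},
    {"fingers": 15, "translation": [0, 0, 0], "turn": 0},
  ],
)

```text
t: 12.4
eef_pos: [0.5892, -0.1346, 0.0346]
tool_rot: [0.0, 0.999, -0.052, -0.0]
contact_force: [-0.1, 1.0, 0.5]
gripper_width: 0.277
```

```bash
python3 look.py a9 .57 -.08 .03 50
```

```text
side crop origin 183 192 scale 4.0
top crop origin 158 134 scale 4.0
12.4 [ 0.5892 -0.1346  0.0346] [-0.1202  0.9507  0.45  ] 0.2772919988942595
```

View pics/a9.png

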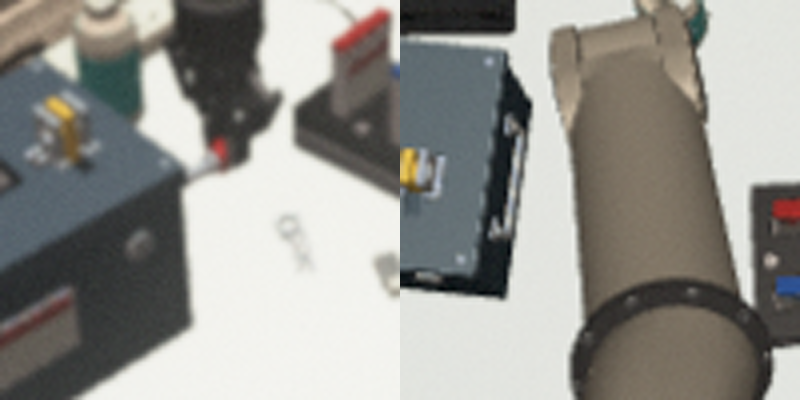

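Pin held level, knob at side crop (220,150), nothing near. Lowering until it touches.

move_arm(
  steps=[
    {"fingers": 15, "translation": [0, 0, -15], "turn": 0},
    {"fingers": 15, "translation": [0, 0, -8], "turn": 0},
    {"fingers": 15, "translation": [0, 0, 0], "turn": 0},
  ],
)

```text
t: 12.88
eef_pos: [0.5888, -0.1341, 0.0108]
tool_rot: [-0.0, 0.999, -0.052, -0.001]
contact_force: [0.1, -0.2, -0.2]
gripper_width: 0.282
```

```bash
python3 look.py a10 .58 -.10 .02 30
```

```text
side crop origin 205 210 scale 6.666666666666667
top crop origin 184 152 scale 6.666666666666667
12.875 [ 0.5888 -0.1341  0.0108] [ 0.0707 -0.2336 -0.1967] 0.28150144971022345
```

View pics/a10.png

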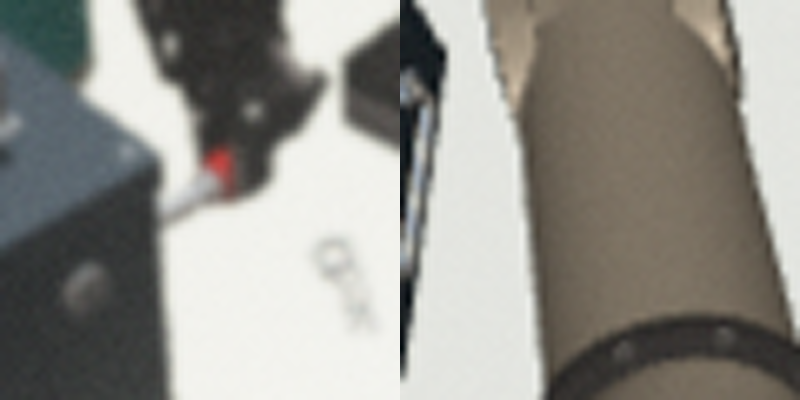

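move_arm(
  steps=[
    {"fingers": 15, "translation": [0, 0, -3], "turn": 0},
    {"fingers": 15, "translation": [0, 0, -2], "turn": 0},
    {"fingers": 15, "translation": [0, 0, 0], "turn": 0},
  ],
)

```text
t: 13.35
eef_pos: [0.5901, -0.1342, 0.0093]
tool_rot: [0.001, 0.999, -0.052, 0.001]
contact_force: [-7.8, 1.1, 21.8]
gripper_width: 0.277
```

move_arm(
  steps=[
    {"fingers": 15, "translation": [0, 0, 2.5], "turn": 0},
    {"fingers": 50, "translation": [0, 0, 0], "turn": 0},
    {"fingers": 50, "translation": [0, 0, 0], "turn": 0},
    {"fingers": 50, "translation": [0, 0, 0], "turn": 0},
    {"fingers": 50, "translation": [0, 0, 0], "turn": 0},
    {"fingers": 50, "translation": [0, 0, 30], "turn": 0},
    {"fingers": 50, "translation": [0, 0, 60], "turn": 0},
    {"fingers": 50, "translation": [0, 0, 60], "turn": 0},
    {"fingers": 50, "translation": [0, 0, 40], "turn": 0},
    {"fingers": 50, "translation": [0, 0, 0], "turn": 0.055},
  ],
)

```text
t: 14.6
eef_pos: [0.5918, -0.1342, 0.2034]
tool_rot: [0.001, 1.0, -0.024, 0.004]
contact_force: [-0.2, -0.0, -0.8]
gripper_width: 0.585
```

```bash
python3 look.py a11 .56 -.12 .02 70
```

```text
side crop origin 173 170 scale 2.857142857142857
top crop origin 150 118 scale 2.857142857142857
14.6 [ 0.5918 -0.1342  0.2034] [-0.2437 -0.0394 -0.7927] 0.5849239407411986
```

View pics/a11.png

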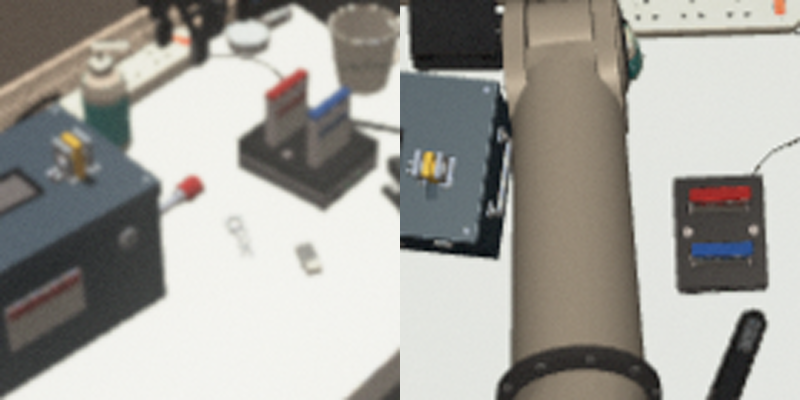

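move_arm(
  steps=[
    {"fingers": 50, "translation": [-13, -45, 0], "turn": 0.05},
    {"fingers": 50, "translation": [-13, -45, 0], "turn": 0.057},
    {"fingers": 50, "translation": [-12, -41, 0], "turn": 0},
    {"fingers": 50, "translation": [0, 0, -40], "turn": 0},
    {"fingers": 50, "translation": [0, 0, -18], "turn": 0},
    {"fingers": 50, "translation": [0, 0, 0], "turn": 0},
  ],
)

```text
t: 15.45
eef_pos: [0.5506, -0.2638, 0.1394]
tool_rot: [-0.001, 1.0, 0.03, -0.002]
contact_force: [0.3, 0.5, -0.7]
gripper_width: 0.586
```

```bash
python3 look.py a12 .54 -.26 .1 40
```

```text
side crop origin 234 164 scale 5.0
top crop origin 220 149 scale 5.0
15.45 [ 0.5506 -0.2638  0.1394] [ 0.2501  0.5028 -0.7025] 0.5857331142129729
```

View pics/a12.png

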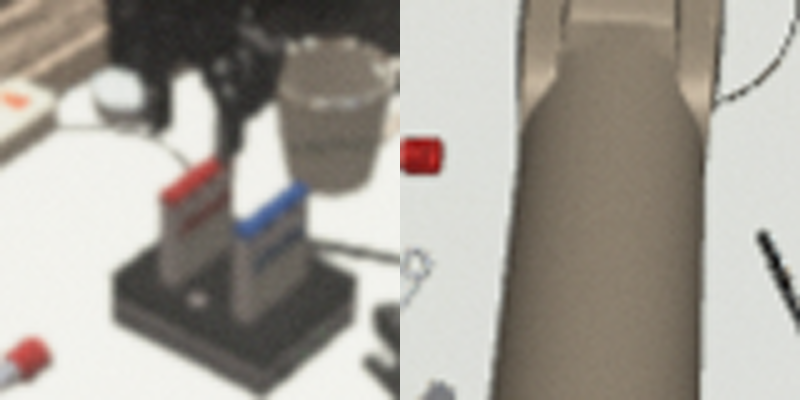

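```bash
python3 - <<'E'
from h import *
o=np.array((234,164))
for X in((.552,-.265,.12),(.552,-.265,.146),(.547,-.265,.12),(.552,-.27,.12)):print(X,(proj('side',X)[0]-o)*5)
E
```

```text
(0.552, -0.265, 0.12) [195.88440702 169.37247482]
(0.552, -0.265, 0.146) [195.74866383 138.12335434]
(0.547, -0.265, 0.12) [201.44217777 172.06684887]
(0.552, -0.27, 0.12) [200.5847163  166.17814784]
```

move_arm(
  steps=[
    {"fingers": 50, "translation": [0, 0, -20], "turn": 0},
    {"fingers": 50, "translation": [0, 0, -27], "turn": 0},
    {"fingers": 50, "translation": [0, 0, 0], "turn": 0},
    {"fingers": 5, "translation": [0, 0, 0], "turn": 0},
    {"fingers": 5, "translation": [0, 0, 0], "turn": 0},
    {"fingers": 5, "translation": [0, 0, 0], "turn": 0},
    {"fingers": 5, "translation": [0, 0, 0], "turn": 0},
    {"fingers": 5, "translation": [0, 0, 0], "turn": 0},
    {"fingers": 5, "translation": [0, 0, 0], "turn": 0},
  ],
  newtons=60,
)

```text
t: 16.68
eef_pos: [0.5516, -0.2655, 0.0954]
tool_rot: [0.0, 1.0, 0.029, 0.0]
contact_force: [-2.9, 0.8, 6.6]
gripper_width: 0.166
```

```bash
python3 look.py a13 .54 -.26 .1 40
```

```text
side crop origin 234 164 scale 5.0
top crop origin 220 149 scale 5.0
16.675 [ 0.5516 -0.2655  0.0954] [-2.8775  0.8146  6.5731] 0.16647751411757147
```

View pics/a13.png

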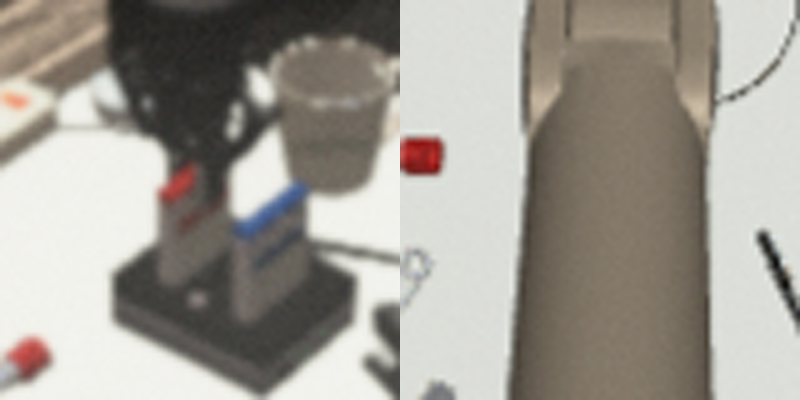

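move_arm(
  steps=[
    {"fingers": 5, "translation": [0, 0, 10], "turn": 0},
    {"fingers": 5, "translation": [0, 0, 20], "turn": 0},
    {"fingers": 5, "translation": [0, 0, 30], "turn": 0},
    {"fingers": 5, "translation": [0, 0, 50], "turn": 0},
    {"fingers": 5, "translation": [0, 0, 50], "turn": 0},
    {"fingers": 5, "translation": [0, 0, 40], "turn": 0},
    {"fingers": 5, "translation": [0, 0, 0], "turn": 0},
  ],
  newtons=80,
)

```text
t: 17.65
eef_pos: [0.5536, -0.2653, 0.2994]
tool_rot: [0.002, 1.0, 0.029, 0.004]
contact_force: [0.2, 0.5, -2.5]
gripper_width: 0.156
```

```bash
python3 look.py a14 .54 -.26 .2 60
```

```text
side crop origin 214 120 scale 3.3333333333333335
top crop origin 200 123 scale 3.3333333333333335
17.65 [ 0.5536 -0.2653  0.2994] [ 0.2166  0.5068 -2.5116] 0.15610945140960106
```

View pics/a14.png

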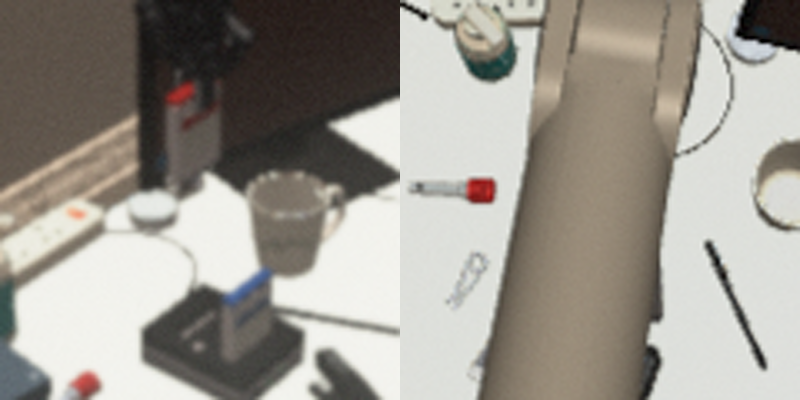

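move_arm(
  steps=[
    {"fingers": 5, "translation": [0, 20, 25], "turn": -0.02},
    {"fingers": 5, "translation": [6, 50, 5], "turn": -0.03},
    {"fingers": 5, "translation": [7, 57, 0], "turn": -0.03},
    {"fingers": 5, "translation": [7, 58, 0], "turn": -0.03},
    {"fingers": 5, "translation": [7, 58, 0], "turn": -0.03},
    {"fingers": 5, "translation": [7, 58, 0], "turn": -0.02},
    {"fingers": 5, "translation": [7, 58, 0], "turn": 0},
    {"fingers": 5, "translation": [5, 56, 0], "turn": 0},
    {"fingers": 5, "translation": [0, 0, -20], "turn": 0},
    {"fingers": 5, "translation": [0, 0, -15], "turn": 0},
  ],
)

```text
t: 19.0
eef_pos: [0.5963, 0.1497, 0.2865]
tool_rot: [0.001, 0.999, -0.05, -0.002]
contact_force: [0.0, -0.5, -1.9]
gripper_width: 0.157
```

```bash
python3 look.py a15 .6 .15 .2 45
```

```text
side crop origin 120 187 scale 4.444444444444445
top crop origin 84 120 scale 4.444444444444445
19.0 [0.5963 0.1497 0.2865] [ 0.0077 -0.5129 -1.9247] 0.15687341704807262
```

View pics/a15.png

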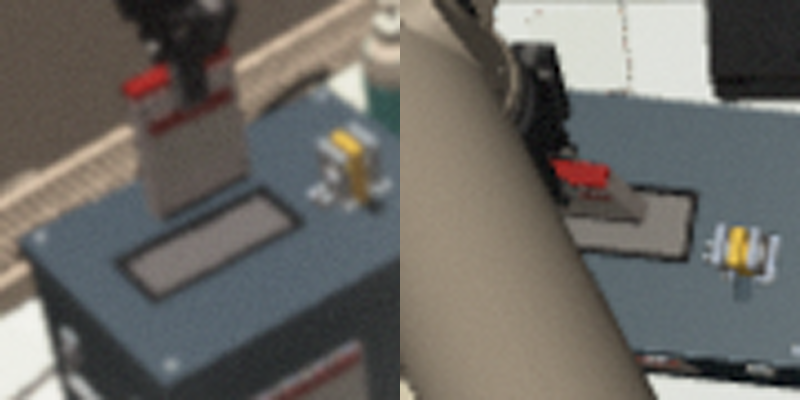

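move_arm(
  steps=[
    {"fingers": 5, "translation": [1, 0, -20], "turn": 0},
    {"fingers": 5, "translation": [0, 0, -20], "turn": 0},
    {"fingers": 5, "translation": [0, 0, -15], "turn": 0},
    {"fingers": 5, "translation": [0, 0, -10], "turn": 0},
  ],
)

```text
t: 19.6
eef_pos: [0.5982, 0.1496, 0.2231]
tool_rot: [0.0, 0.999, -0.051, -0.0]
contact_force: [0.4, -0.6, -1.1]
gripper_width: 0.156
```

```bash
python3 look.py a16 .6 .15 .2 45
```

```text
side crop origin 120 187 scale 4.444444444444445
top crop origin 84 120 scale 4.444444444444445
19.6 [0.5982 0.1496 0.2231] [ 0.4211 -0.574  -1.0661] 0.15621431618016998
```

View pics/a16.png

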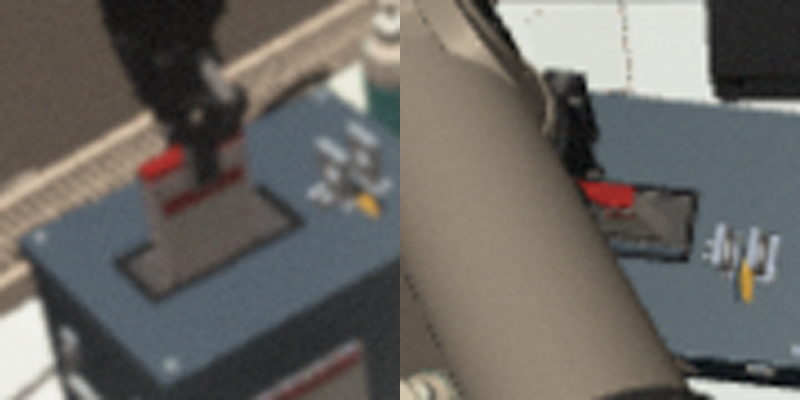

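The drive is inside the slot and the yellow lug has swung forward, so the flap is opening.

move_arm(
  steps=[
    {"fingers": 5, "translation": [0, 0, -15], "turn": 0},
    {"fingers": 5, "translation": [0, 0, -15], "turn": 0},
    {"fingers": 5, "translation": [0, 0, -10], "turn": 0},
    {"fingers": 5, "translation": [0, 0, -2], "turn": 0},
    {"fingers": 5, "translation": [0, 0, 0], "turn": 0},
  ],
)

```text
t: 20.32
eef_pos: [0.5983, 0.1497, 0.1819]
tool_rot: [0.0, 0.999, -0.051, -0.0]
contact_force: [-0.4, -0.7, -3.9]
gripper_width: 0.159
```

```bash
python3 look.py a17 .6 .15 .2 45
```

```text
side crop origin 120 187 scale 4.444444444444445
top crop origin 84 120 scale 4.444444444444445
20.325 [0.5983 0.1497 0.1819] [-0.4305 -0.6565 -3.8761] 0.15914448733180125
```

View pics/a17.png

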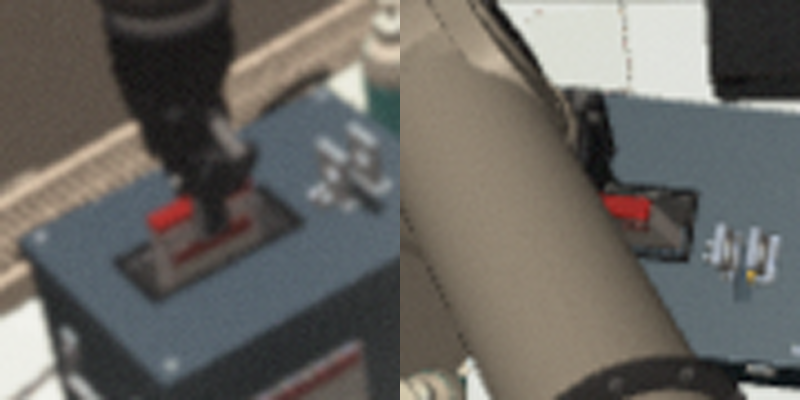

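move_arm(
  steps=[
    {"fingers": 5, "translation": [0, 0, -3.5], "turn": 0},
    {"fingers": 5, "translation": [0, 0, 0], "turn": 0},
    {"fingers": 40, "translation": [0, 0, 0], "turn": 0},
    {"fingers": 40, "translation": [0, 0, 0], "turn": 0},
    {"fingers": 40, "translation": [0, 0, 0], "turn": 0},
    {"fingers": 40, "translation": [0, 0, 0], "turn": 0},
    {"fingers": 40, "translation": [0, 0, 30], "turn": 0},
    {"fingers": 40, "translation": [0, 0, 50], "turn": 0},
    {"fingers": 40, "translation": [0, 0, 50], "turn": 0},
  ],
)

```text
t: 21.55
eef_pos: [0.5982, 0.1497, 0.31]
tool_rot: [-0.0, 0.999, -0.051, -0.0]
contact_force: [0.4, -0.0, -0.7]
gripper_width: 0.469
```

```bash
python3 look.py a18 .6 .15 .2 45
```

```text
side crop origin 120 187 scale 4.444444444444445
top crop origin 84 120 scale 4.444444444444445
21.55 [0.5982 0.1497 0.31  ] [ 0.3683 -0.0315 -0.7452] 0.46898116821165264
```

View pics/a18.png

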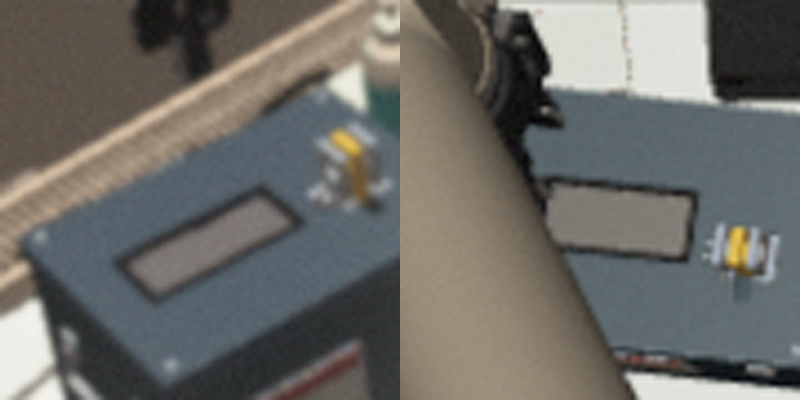

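The drive has dropped in, the flap is shut and the lug is upright again. I'll retreat a little and check the whole desk before handing in.

move_arm(
  steps=[
    {"fingers": 40, "translation": [0, 0, 40], "turn": 0},
    {"fingers": 40, "translation": [0, 0, 20], "turn": 0},
    {"fingers": 40, "translation": [0, 0, 0], "turn": 0},
    {"fingers": 40, "translation": [0, 0, 0], "turn": 0},
  ],
)

```text
t: 22.15
eef_pos: [0.598, 0.1494, 0.3672]
tool_rot: [0.0, 0.999, -0.051, -0.001]
contact_force: [0.1, 0.9, 0.2]
gripper_width: 0.469
```

```bash
python3 - <<'E'
from h import *
s=read_camera('side');t=read_camera('top')
cv2.imwrite('pics/f.png',cv2.resize(np.hstack([s[160:330,90:390],t[110:280,90:390]]),(800,227),interpolation=cv2.INTER_CUBIC))
E
python3 look.py f2 .54 -.13 .02 60
```

```text
side crop origin 190 181 scale 3.3333333333333335
top crop origin 162 133 scale 3.3333333333333335
22.25 [0.5979 0.1494 0.367 ] [0.3046 0.7523 0.4598] 0.46824484901986485
```

View pics/f.png

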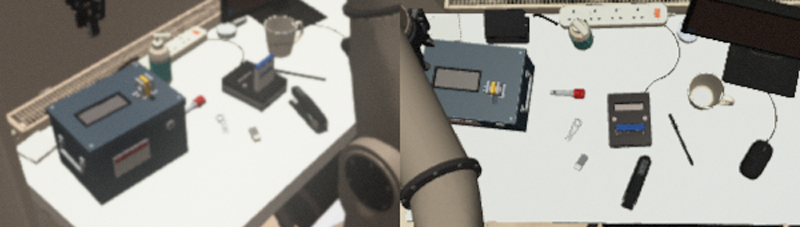

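View pics/f2.png

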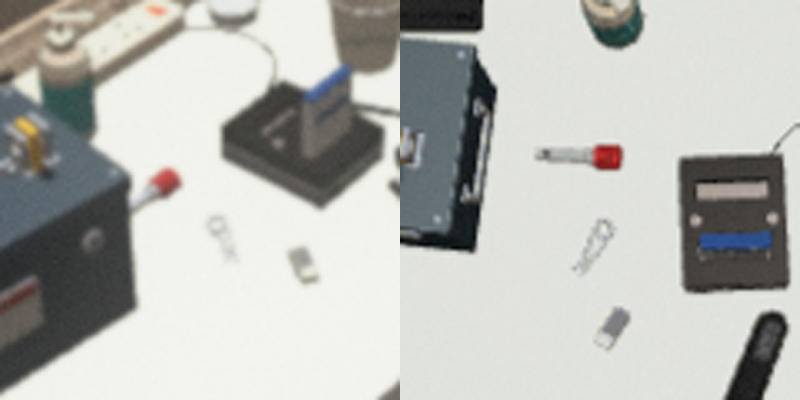

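The pin (knob at top crop (607,157)) and the clip (at (595,245)) lie flat on the desk clear of the box. The blue drive stands in its bay at (735,242), and the bystanders are in place.

```bash
python3 -c "
from station import *
print(hand_in())"
```

```text
the job is handed in; nothing more can be done
None
```

The job is done and handed in at about 22 s of the 67 s allowed; `hand_in()` gives no verdict.

I pulled the clip straight up out of the pin and laid it on the desk to the right of the box. Then I drew the pin out by its knob and set it down next to the clip. The red-ended drive came out of the dock upright, went down through the flap, and dropped in when I let go.

**Last checks, from the side and top pictures:**
- **Flap and drive:** the slot looks closed and the yellow lug stands upright again. I can't see inside the box, so I infer that the drive is inside and at rest.
- **Pin and clip:** both lie on the desk, clear of the box.
- **Blue drive and other things:** the blue-ended drive stands in its bay. The gel, mug, stapler, eraser and mouse look unmoved by eye; I did not measure them again.
- **Arm:** it hangs clear above the box, with a force reading near zero.

**Where things disagreed or pressed:**
- **Measured positions:** the loop came out about 5 mm from where the text's sizes put it, and the drive's top about 5 mm low. Both grasps still held.
- **Contact force:** pressing the pin onto the desk gave about 22 N for a moment before I backed off. That was the highest reading I saw at the end of any move.

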